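# Draw out the fingerprint reader and clock in

## Robot

A 7-joint arm with a two-finger parallel gripper is mounted at the origin on the work surface. World frame = base frame: x ahead of the robot, y to its left, z up, the work surface at z = 0. Lengths are in mm, angles in rad, forces in N, time in s.
With the tool pointing down it reaches from about 425 to 925 mm from the base axis. Payload 6.8 kg.
Tool frame: the origin (TCP) lies at the very end of the fingers, on their centre line; the grasp point (between the pads) lies 19 mm behind it; z points along the fingers, y is the direction in which the jaws open and shut (so a half turn about z gives the same grasp; the last joint's range is limited). The gripper opens to 88 mm and grips with 3 to 60 N. Pads are 20 mm wide; open, the fingers measure 115 mm over their backs; the gripper's body (75 mm by 178 mm) begins 61 mm behind the grasp point.
Start: joints at [-1.349, 0.477, 0.022, 1.555, -0.011, 1.109, -0.083], TCP at [218.598, 638.641, 222.664] pointing down, gripper open.
Joint ranges: [-2.96, 2.96], [-0.34, 2.1], [-1.41, 1.46], [0.24, 2.44], [-1.37, 4.51], [0.17, 1.92], [-2.96, 2.96]. Speed limits (rad/s): [2.39, 2.39, 3.14, 3.14, 3.14, 3.14, 3.14].

## Interface

Orientations are given as a rotation vector (axis times angle).
In Python, from rig import bot, cams, job_done gives the robot as it stands. The module is installed in compiled form; this text tells all that it offers.
- The arm moves only by the tool carry_out, never from a script. Its argument "rows" is a list that holds one entry, the list of rows, each a list of 4 numbers: the shift along the tool's x, y, z in mm, then the turn about the tool's z in rad. In form: [[[dx, dy, dz, turn], ...]]. A call has 1 to 20 rows; each row shifts and turns the commanded pose from where the row before left it, along the tool's axes as they then stand; what a row does not reach is not made up. A row lasts 1/10 s, in which the tool goes at most 50 mm and 8.59 degrees, less where a joint would pass 70% of its speed; a pose out of reach is approached as far as the arm can. A call is refused whole if a number of a shift passes 50 or a number of a turn 0.15, either way. A call with a gripper value outside its range is refused whole. "gripper" is the closure, from 0 (fully open) to 1 (shut), set as the call begins (left out, the last holds). The fingers move at their own pace and stop on an object; the grip force is fixed at half the most. Time passes only in rows, so rows that do not move let the fingers close. It gives the time, the measured TCP pose, the force and the opening at its end, in the units of the state.
- bot.sense(): the state, without advancing time (a new reading comes with each control period).
- cams.snapshot(name): name is "side" or "top"; returns the picture (384x512x3 uint8, red, green, blue); there is no depth.
- cams.camera_params(name): a dict with "mtx" (3x3 intrinsics, pixels), "k1" (the pictures are not rectified: a ray, as slopes to the right and down, at radius r is drawn at 1 + k1 r^2 times it, then the intrinsics apply), "world_to_cam" (4x4, takes a point from world to camera coordinates). Camera axes: x right, y down, z forward; pixel columns grow to the right and rows downward; lengths in mm; the calibration is good to about 2 mm. A picture is of the moment at which its call begins. camera_params takes no time and is no camera call.
- job_done(): hands the job in, once; it reports no verdict.
The state is a dict: "time": time; "joint_pos": joint angles; "joint_vel": joint speeds; "tau": joint torques, N m; "eef_pos": TCP position; "tool_rot": TCP orientation; "force": force on the tool from outside, world axes, zero at the start; "torque": the same for the moment, N m; "gripper_width": opening from 0.0 (shut) to 1.0 (fully open).
Only numpy, scipy, OpenCV 4.12 (cv2) and the standard library are available. Lean on these libraries where they do the work, as an engineer would, in place of code of your own. Each camera call takes 0.05 s, during which the arm holds its last target. There are 200 camera calls.

## Task

Clock in at the fingerprint reader, which is kept in the pull-out tray with the green lip: hook a fingertip behind the lip and draw the tray all the way out, then gently press the reader's black pad right down with a fingertip for a good second and let go. Grip nothing and lift nothing; leave the tray out, and leave the grey-lipped tray and everything else as they stand.

Things in the scene. Friction and masses are not known exactly. Their poses are not given: they have to be found in the camera images.
- reader_unit: grey metal housing, 170 deep (its x) x 140 wide (y) x 70 high, open front facing its own -x; origin on the table under the middle of its front edge. Its tray slides out along its -x and even when shut stands 60 out, so the upright lip is reached from above. This one has the GREEN lip; the reader on its tray is hidden under the roof while the tray is in. Stands on the left or the right.
- reader_tray (a joint): how far the green-lipped tray is drawn out, m: 0 fully in, 0.100 fully out against its stop; starts 0 to 0.015. Slides along the unit's -x with about 3 N of friction (6 N or so when moving) and stays where it is left.
- reader_tray_lip (a point): middle of the green lip's top edge, on its inner face (towards the housing: the face to hook); axes as the unit's. Lip 110 wide (y), 10 thick (to -x), top 46 above the table. Behind it (+x) a pocket: floor 16 above the table, 102 wide between 10 high side walls, 50 or more long up to the housing's front edge. Pushing the lip's inner and outer faces at once counts as gripping it.
- pad_top (a point): centre of the top of the reader's square black pad, 36 x 36, level, 48 above the table when free; set in a white reader 60 (x) x 66 (y), top 41 above the table, fixed on the green-lipped tray. The pad's centre is 100 behind the lip's inner face; with the tray fully out it is 50 in front of the housing's front edge, open from above.
- pad (a joint): how far the pad is pressed down, m: 0 free, 0.005 fully down; springs back by itself, about 0.7 N to start and 4.2 N fully down
- card_unit: grey metal housing, 170 deep (its x) x 140 wide (y) x 70 high, open front facing its own -x; origin on the table under the middle of its front edge. Its tray slides out along its -x and even when shut stands 60 out, so the upright lip is reached from above. This one has the GREY lip and a tray of staff cards; not to be used.
- card_tray_lip (a point): the same point on the grey lip of the other tray (0 to 15 out at the start), which must stay as it is
- stamp: small brown wooden hand stamp standing upright, 56 tall, 26 across the foot; origin at the centre of its underside; a bystander, not to be moved
- ink_tin: flat red ink-pad tin, 68 x 46 x 18; origin at the centre of its underside; a bystander, not to be moved
- tape: yellow ring of tape lying on the roof of the green-lipped unit, 52 across, 18 high; origin at the centre of its underside; a bystander, not to be moved
- mug: white mug, 78 across, 90 high; origin at the centre of its underside; a bystander, not to be moved
- sanitizer: hand-sanitizer bottle, 60 across, 165 high; origin at the centre of its underside; a bystander, not to be moved
- pen_cup: dark cup with pens, 72 across, 145 high with the pens; origin at the centre of its underside; a bystander, not to be moved

How it is judged:
By the outcome, as a careful person would: the job done as asked, in the order asked, and still so for the second after the job is handed in, with the robot touching nothing.
It also fails if it takes over 48 s, if anything falls off the work surface, if the arm or the gripper's body presses on something with over 40 N, if the wrist force passes 120 N, or if a joint passes its speed limit or range.

## Working session

There is one attempt and no reset: what is moved stays moved. The work goes in short steps, Python scripts to look and compute and a tool call to move; the robot and the scene stay as the last step left them, time stands still between calls to the robot, and variables do not carry over. Pictures are saved under pics/ and viewed, about 8 in all and at most 12, crops included, and the job is handed in when it is done.

Besides the shell and the picture viewer there is one more tool, called after "Emit:" by a JSON object that holds its "api" and its "payload". carry_out: Moves the arm, as the interface text tells. Its arguments: {"type":"object","properties":{"rows":{"type":"array"},"gripper":{"type":"number"}},"required":["rows"]}

```bash
mkdir -p pics; cat > h.py <<'E'
import numpy as np, cv2
from rig import bot, cams, job_done
def snap(n,f):
    im=cams.snapshot(n); cv2.imwrite('pics/'+f,cv2.cvtColor(im,cv2.COLOR_RGB2BGR)); return im
def ray(n,u,v):
    p=cams.camera_params(n);K=np.array(p['mtx']);T=np.array(p['world_to_cam'])
    d=np.linalg.solve(K,[u,v,1.])[:2]; s=d.copy()
    for _ in range(30): s=d/(1+p['k1']*(s@s))
    R=T[:3,:3]; return -R.T@T[:3,3], R.T@np.array([s[0],s[1],1])
def at(n,u,v,z):
    c,d=ray(n,u,v); return c+d*(z-c[2])/d[2]
def proj(n,P):
    p=cams.camera_params(n);K=np.array(p['mtx']);T=np.array(p['world_to_cam'])
    c=T[:3,:3]@np.array(P,float)+T[:3,3]; s=c[:2]/c[2]; s=s*(1+p['k1']*(s@s)); return (K@[s[0],s[1],1])[:2]
E
python3 - <<'E'
from h import *
a=snap('side','s1.png');b=snap('top','t1.png')
s=bot.sense();print(s)
for n in('side','top'):
    p=cams.camera_params(n);T=np.array(p['world_to_cam']);print(n,-T[:3,:3].T@T[:3,3],T[2,:3])
E
```

```text
{'time': 0.1, 'joint_pos': array([-1.34912516,  0.47772863,  0.02237467,  1.55631441, -0.01152729,
        1.10930281, -0.08315224]), 'joint_vel': array([ 0.0012245 , -0.00011263,  0.00118203, -0.00213993, -0.00047407,
       -0.00036136,  0.00072292]), 'tau': array([ 3.81336649e-03, -5.84091961e+01,  1.53969314e+00, -2.73311824e+01,
       -5.42341406e-02,  1.31382560e-02,  6.32640990e-05]), 'eef_pos': array([218.43232588, 638.11989985, 221.78817287]), 'tool_rot': array([-5.15745281e-01, -3.09880691e+00,  2.53982483e-03]), 'force': array([ 0.42027794, -0.23332404, -0.62799431]), 'torque': array([ 0.01658901, -0.03666024,  0.01545281]), 'gripper_width': 0.9997618498144994}
side [  346.5582799  -1033.98684964  1173.74110537] [ 0.16872901  0.66000541 -0.73206788]
top [ 333.97114499  -38.04438167 1372.82864873] [ 0.22221162  0.01037974 -0.97494321]
```

View pics/t1.png

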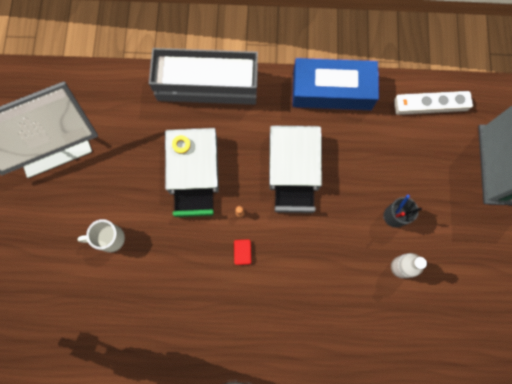

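View pics/s1.png

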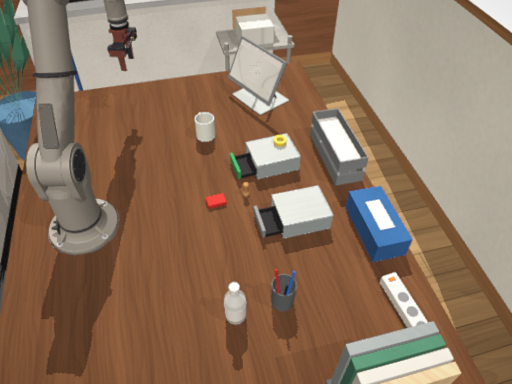

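The top view shows the green lip at about (193,212) with its roof above it and tape at (181,145). The grey-lipped unit is at (295,208), the stamp at (239,211), the tin at (243,252) and the mug at (105,236).

```bash
python3 - <<'E'
from h import *
im=cv2.imread('pics/t1.png').astype(int);B,G,R=im[...,0],im[...,1],im[...,2]
m=(G>R+35)&(G>B+35);m[:195]=0;m[230:]=0;m[:,:150]=0;m[:,240:]=0
v,u=np.nonzero(m);print(u.min(),u.max(),v.min(),v.max())
cols=range(u.min()+2,u.max()-1,4)
E=np.array([at('top',c,v[u==c].min()-.5,46) for c in cols])
k=np.polyfit(E[:,1],E[:,0],1);print('inner edge x=f(y)',k,E[:,0].std(),E[0],E[-1])
print('ends y',at('top',u.min()-.5,211,46),at('top',u.max()+.5,211,46))
# roof corners
g=(im.min(2)>120)&(im.max(2)-im.min(2)<40)
n,l,st,c=cv2.connectedComponentsWithStats(g.astype('uint8'))
for t in(155,300):
    q=l[165,t+35 if t==155 else t-5]; pts=np.argwhere(l==q)[:,::-1].astype('float32')
    box=cv2.boxPoints(cv2.minAreaRect(pts));print(st[q]);print(np.round([at('top',*p,70)[:2] for p in box]))
for nme,u_,v_,z in(('stamp',239,211,50),('tin',243,252,18),('mug',105,236,90),('greylip',295,207,46)):print(nme,at('top',u_,v_,z).round())
c=cv2.resize(cv2.imread('pics/t1.png')[115:275,140:340],None,fx=4,fy=4,interpolation=cv2.INTER_CUBIC)[:600];cv2.imwrite('pics/c1.png',c)
E
```

```text
173 212 209 215
inner edge x=f(y) [-7.53995482e-02  5.84370793e+02] 2.345337419870764 [568.87839947 187.87347903  46.        ] [578.21061462  99.28220831  46.        ]
ends y [567.18077391 194.71782683  46.        ] [571.79296578  83.57219942  46.        ]
[ 165  128   53   64 2813]
[[798. 236.]
 [809.  88.]
 [628.  72.]
 [617. 215.]]
[ 269  125   53   62 3078]
[[ 822.  -64.]
 [ 828. -212.]
 [ 650. -214.]
 [ 644.  -70.]]
stamp [574.  10.  50.]
tin [465.  -6.  18.]
mug [485. 362.  90.]
greylip [ 593. -145.   46.]
```

View pics/c1.png

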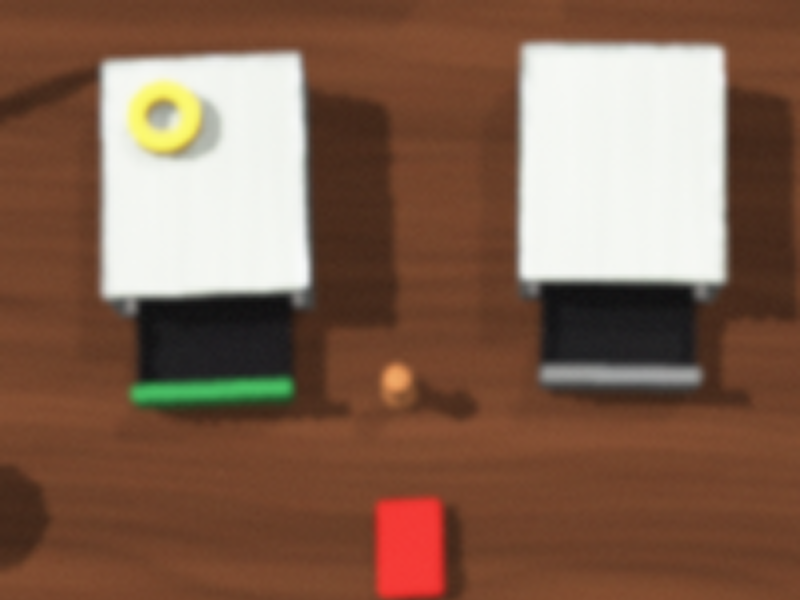

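Emit:
{"api": "carry_out", "payload": {"rows": [[[0, 0, 0, -0.137], [0, 0, 0, -0.137], [0, 0, 0, -0.136], [0, 0, 0, 0]]], "gripper": 1}}

```text
time: 0.5
eef_pos: [218.6, 638.3, 222.1]
tool_rot: [0.128, -3.138, 0.001]
force: [0.1, 0.2, -0.1]
gripper_width: 0.676
```

```bash
cat >> h.py <<'E'
from scipy.spatial.transform import Rotation as Ro
def go(P):
    s=bot.sense();R=Ro.from_rotvec(s['tool_rot']).as_matrix();print('t',s['time'],'tcp',s['eef_pos'].round(1),'F',s['force'].round(1),'w',round(s['gripper_width'],2));print('toolx',R[:,0].round(3),'tooly',R[:,1].round(3));print('delta tool',(R.T@(np.array(P)-s['eef_pos'])).round(1))
E
python3 -c "
from h import *
go([598,141,150])"
```

```text
t 0.5 tcp [218.6 638.3 222.1] F [ 0.1  0.2 -0.1] w 0.68
toolx [-0.997 -0.081  0.001] tooly [-0.081  0.997 -0.001]
delta tool [-337.8 -526.4   72.4]
```

Emit:
{"api": "carry_out", "payload": {"rows": [[[-12, -20, 0, 0], [-24, -36, 0, 0], [-24, -36, 0, 0], [-24, -36, 0, 0], [-24, -36, 0, 0], [-24, -36, 0, 0], [-24, -36, 0, 0], [-24, -36, 0, 0], [-24, -36, 0, 0], [-24, -36, 6, 0], [-24, -36, 10, 0], [-24, -36, 14, 0], [-24, -36, 14, 0], [-24, -36, 14, 0], [-14, -20, 14, 0], [0, 0, 0, 0], [0, 0, 0, 0]]]}}

```text
time: 2.2
eef_pos: [595.8, 159.4, 150.2]
tool_rot: [0.121, -3.138, -0.0]
force: [0.1, 0.5, 0.0]
gripper_width: 0.005
```

```bash
python3 - <<'E'
from h import *
go([598,141,90])
t=snap('top','t2.png');s=snap('side','s2.png')
p=proj('side',[600,140,60]).astype(int);print(p);x,y=p[0]-50,p[1]-50
q=proj('top',[600,140,60]).astype(int);X,Y=q[0]-50,q[1]-50;print(q)
a=np.hstack([cv2.resize(i[b:b+100,c:c+100],(400,400),interpolation=cv2.INTER_CUBIC) for i,b,c in((t,Y,X),(s,y,x))])
cv2.imwrite('pics/c2.png',a[...,::-1])
E
```

```text
t 2.2 tcp [595.8 159.4 150.2] F [0.1 0.5 0. ] w 0.01
toolx [-0.997 -0.077  0.001] tooly [-0.077  0.997  0.   ]
delta tool [ -0.8 -18.5  60.2]
[244 157]
[192 199]
```

View pics/c2.png

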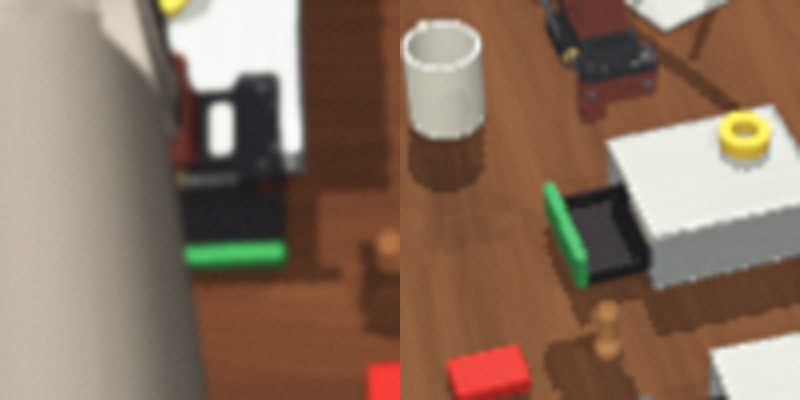

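```bash
python3 - <<'E'
from h import *
# predicted lip inner top ends, outer top ends
L=np.array([574,139,46.]);ux=np.array([.997,.078,0]);uy=np.array([-.078,.997,0])
for a,b in((0,55),(0,-55),(-10,55),(-10,-55)): print(a,b,((proj('side',L+a*ux+b*uy)-[194,107])*4+[400,0]).round())
for a,b in((58,70),(58,-70)): print('roof',((proj('side',L+a*ux+b*uy+[0,0,24])-[194,107])*4+[400,0]).round())
go([598,141,60])
E
```

```text
0 55 [559. 181.]
0 -55 [593. 257.]
-10 55 [549. 183.]
-10 -55 [582. 260.]
roof [612. 140.]
roof [658. 236.]
t 2.3 tcp [595.6 161.3 151.1] F [-0.1  0.8 -0.5] w 0.01
toolx [-0.997 -0.081 -0.   ] tooly [-0.081  0.997  0.001]
delta tool [ -0.7 -20.5  91.1]
```

The side view puts the lip where predicted, within about 1–2 mm. Lowering into the pocket.

Emit:
{"api": "carry_out", "payload": {"rows": [[[0, -10, 0, 0], [-1, -10, 10, 0], [0, 0, 20, 0], [0, 0, 20, 0], [0, 0, 20, 0], [0, 0, 15, 0], [0, 0, 12, 0], [0, 0, 10, 0], [0, 0, 8, 0], [0, 0, 5, 0], [0, 0, 4, 0], [0, 0, 0, 0], [0, 0, 0, 0]]]}}

```text
time: 3.6
eef_pos: [599.1, 139.6, 27.0]
tool_rot: [-0.126, 3.139, 0.0]
force: [0.4, -0.2, 0.6]
gripper_width: 0.005
```

Emit:
{"api": "carry_out", "payload": {"rows": [[[4, 0, 0, 0], [4, 0, 0, 0], [3, 0, 0, 0], [3, 0, 0, 0], [3, 0, 0, 0], [4, 0, 0, 0], [5, 0, 0, 0], [6, 0, 0, 0], [6, 0, 0, 0], [6, 0, 0, 0], [6, 0, 0, 0], [6, 0, 0, 0], [6, 0, 0, 0], [6, 0, 0, 0], [6, 0, 0, 0], [5, 0, 0, 0]]]}}

```text
time: 5.2
eef_pos: [519.6, 132.8, 26.8]
tool_rot: [-0.126, 3.139, -0.0]
force: [4.2, -2.8, 1.5]
gripper_width: 0.007
```

Emit:
{"api": "carry_out", "payload": {"rows": [[[5, 0, 0, 0], [5, 0, 0, 0], [4, 0, 0, 0], [3, 0, 0, 0], [3, 0, 0, 0], [2, 0, 0, 0], [2, 0, 0, 0], [0, 0, 0, 0]]]}}

```text
time: 6.0
eef_pos: [495.6, 131.3, 26.6]
tool_rot: [0.126, -3.138, -0.0]
force: [1.7, -1.1, 0.9]
gripper_width: 0.006
```

Emit:
{"api": "carry_out", "payload": {"rows": [[[2, 0, 0, 0], [2, 0, 0, 0], [0, 0, 0, 0]]]}}

```text
time: 6.3
eef_pos: [491.6, 131.0, 26.5]
tool_rot: [0.126, -3.138, -0.0]
force: [2.2, -1.5, 0.5]
gripper_width: 0.006
```

Emit:
{"api": "carry_out", "payload": {"rows": [[[2, 0, 0, 0], [2, 0, 0, 0], [0, 0, 0, 0]]]}}

```text
time: 6.6
eef_pos: [490.1, 131.0, 26.9]
tool_rot: [-0.126, 3.135, 0.001]
force: [8.0, -0.6, -6.3]
gripper_width: 0.007
```

Emit:
{"api": "carry_out", "payload": {"rows": [[[2, 0, 0, 0], [2, 0, 0, 0], [0, 0, 0, 0]]]}}

```text
time: 6.9
eef_pos: [490.1, 131.2, 27.5]
tool_rot: [-0.124, 3.127, 0.003]
force: [16.7, -0.3, -12.7]
gripper_width: 0.004
```

Force rises with no motion, so the tray is at its stop. Backing off the lip and rising.

Emit:
{"api": "carry_out", "payload": {"rows": [[[-4, 0, 0, 0], [-6, 0, 0, 0], [-5, 0, 0, 0], [0, 0, 0, 0], [0, 0, -10, 0], [0, 0, -20, 0], [0, 0, -30, 0], [0, 0, -30, 0], [0, 0, -30, 0], [0, 40, -10, 0], [0, 40, 0, 0], [0, 40, 0, 0], [0, 20, 0, 0], [0, 0, 0, 0], [0, 0, 0, 0]]]}}

```text
time: 8.4
eef_pos: [487.5, 270.2, 156.8]
tool_rot: [0.127, -3.139, 0.001]
force: [0.3, -1.8, 0.3]
gripper_width: 0.002
```

```bash
python3 - <<'E'
from h import *
go([579.8,139.6,70])
t=snap('top','t3.png');s=snap('side','s3.png')
P=[579.8,139.6,48]
out=[]
for n,i in(('top',t),('side',s)):
    p=proj(n,P);x,y=p.astype(int)-50;print(n,p.round(1),(x,y))
    c=cv2.resize(i[y:y+100,x:x+100],(400,400),interpolation=cv2.INTER_CUBIC)
    for a,b in((18,18),(18,-18),(-18,18),(-18,-18)):
        q=((proj(n,[P[0]+a*.997-b*.08,P[1]+a*.08+b*.997,48])-[x,y]+.5)*4).astype(int);cv2.circle(c,tuple(map(int,q)),2,(255,0,0),-1)
    out.append(c)
cv2.imwrite('pics/c3.png',np.hstack(out)[...,::-1])
E
```

```text
t 8.4 tcp [487.5 270.2 156.8] F [ 0.3 -1.8  0.3] w 0.0
toolx [-0.997 -0.08   0.001] tooly [-0.08   0.997 -0.001]
delta tool [ -81.5 -137.6   86.9]
top [192.5 207.2] (np.int64(142), np.int64(157))
side [239.3 160.8] (np.int64(189), np.int64(110))
```

View pics/c3.png

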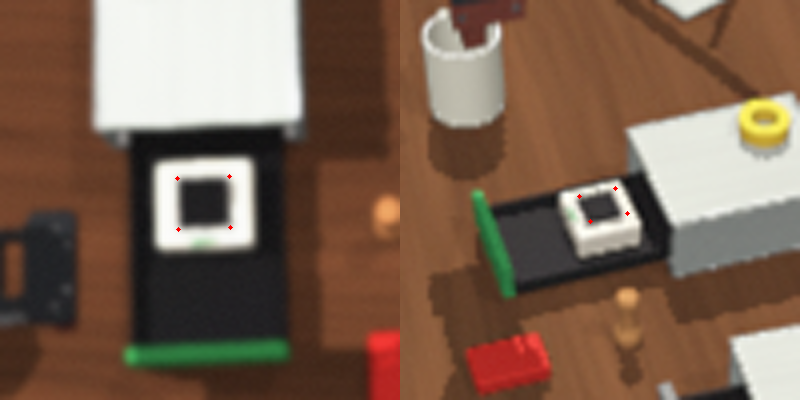

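The pad sits under my predicted corner marks within about 1 mm in both views, and the tray is out. Moving above the pad.

Emit:
{"api": "carry_out", "payload": {"rows": [[[-8, -14, 0, 0], [-16, -26, 0, 0], [-20, -34, 10, 0], [-20, -34, 20, 0], [-12, -20, 25, 0], [-5, -9, 20, 0], [0, 0, 11, 0], [0, 0, 0, 0], [0, 0, 0, 0]]]}}

```text
time: 9.4
eef_pos: [579.4, 141.6, 71.2]
tool_rot: [-0.127, 3.139, 0.001]
force: [-0.1, 1.0, 0.1]
gripper_width: 0.004
```

```bash
python3 -c "
from h import *
go([579.8,139.6,50])"
```

```text
t 9.4 tcp [579.4 141.6  71.2] F [-0.1  1.   0.1] w 0.0
toolx [-0.997 -0.081 -0.   ] tooly [-0.081  0.997  0.001]
delta tool [-0.2 -2.1 21.2]
```

Emit:
{"api": "carry_out", "payload": {"rows": [[[0, -2, 8, 0], [0, 0, 7, 0], [0, 0, 4, 0], [0, 0, 2, 0], [0, 0, 2, 0], [0, 0, 1, 0], [0, 0, 1, 0], [0, 0, 1, 0], [0, 0, 0, 0]]]}}

```text
time: 10.3
eef_pos: [579.7, 139.1, 44.8]
tool_rot: [0.126, -3.139, -0.0]
force: [-1.7, 0.7, 3.2]
gripper_width: 0.004
```

Emit:
{"api": "carry_out", "payload": {"rows": [[[0, 0, 1, 0], [0, 0, 1, 0], [0, 0, 0, 0]]]}}

```text
time: 10.6
eef_pos: [580.0, 139.1, 43.1]
tool_rot: [-0.126, 3.139, 0.0]
force: [-3.2, -0.2, 6.4]
gripper_width: 0.005
```

Emit:
{"api": "carry_out", "payload": {"rows": [[[1, 0, 0.5, 0], [0, 0, 0.5, 0], [0, 0, 0, 0], [0, 0, 0, 0], [0, 0, 0, 0]]]}}

```text
time: 11.1
eef_pos: [580.1, 139.1, 43.0]
tool_rot: [-0.125, 3.137, 0.001]
force: [-2.0, -0.3, 11.1]
gripper_width: 0.004
```

Bottomed out: 11 N with no further travel. Hold, then release.

Emit:
{"api": "carry_out", "payload": {"rows": [[[0, 0, 0, 0], [0, 0, 0, 0], [0, 0, 0, 0], [0, 0, 0, 0], [0, 0, 0, 0], [0, 0, 0, 0], [0, 0, 0, 0], [0, 0, 0, 0], [0, 0, 0, 0], [0, 0, 0, 0], [0, 0, 0, 0], [0, 0, 0, 0], [0, 0, 0, 0]]]}}

```text
time: 12.4
eef_pos: [580.1, 139.1, 43.0]
tool_rot: [-0.125, 3.137, 0.001]
force: [-2.7, 0.1, 10.8]
gripper_width: 0.003
```

Emit:
{"api": "carry_out", "payload": {"rows": [[[0, 0, -2, 0], [0, 0, -3, 0], [0, 0, -5, 0], [0, 0, -15, 0], [0, 0, -30, 0], [0, 0, -30, 0], [10, 20, -20, 0], [20, 40, 0, 0], [20, 40, 0, 0], [20, 30, 0, 0], [0, 0, 0, 0], [0, 0, 0, 0]]]}}

```text
time: 13.6
eef_pos: [498.3, 263.2, 147.3]
tool_rot: [-0.129, 3.139, -0.0]
force: [-0.1, 0.3, 0.3]
gripper_width: 0.006
```

```bash
python3 - <<'E'
from h import *
go([579.8,139.6,70])
t=snap('top','t4.png');s=snap('side','s4.png')
def lip(f):
    im=cv2.imread(f).astype(int);B,G,R=im[...,0],im[...,1],im[...,2]
    m=(G>R+35)&(G>B+35);m[:215]=0;m[260:]=0;m[:,:165]=0;m[:,225:]=0
    w=np.clip(G-np.maximum(R,B),0,None)*m;v,u=np.nonzero(m);W=w[v,u];return (u*W).sum()/W.sum(),(v*W).sum()/W.sum(),len(u)
print(lip('pics/t3.png'),lip('pics/t4.png'))
cv2.imwrite('pics/c4.png',np.hstack([cv2.resize(t[120:270,80:330],(400,240)),cv2.resize(s[90:260,170:353],(400,372))[:240]])[...,::-1])
E
```

```text
t 13.6 tcp [498.3 263.2 147.3] F [-0.1  0.3  0.3] w 0.01
toolx [-0.997 -0.082 -0.   ] tooly [-0.082  0.997 -0.   ]
delta tool [ -71.1 -129.9   77.3]
(np.float64(193.10072853975294), np.float64(244.85038538697074), 180) (np.float64(193.10123559339632), np.float64(244.78974145986916), 184)
```

View pics/c4.png

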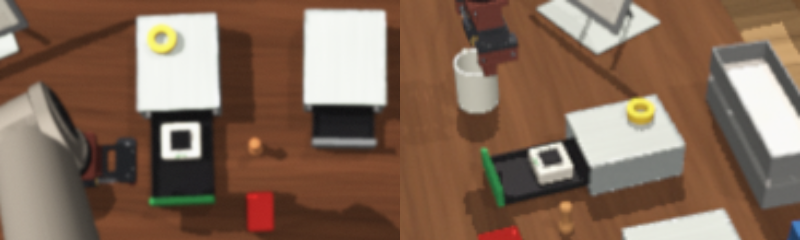

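The tray is still fully out (lip shift 0.06 px, under 0.3 mm), everything else is undisturbed and the arm is clear.

```bash
python3 -c "
from h import *
print(job_done())"
```

```text
the job is handed in; nothing more can be done
None
```

The job is done and handed in at about 13.7 s; no verdict is reported.

- **Tray:** I hooked the closed fingertips behind the green lip and drew the tray out. At the end the force rose to about 17 N with no further travel, so I took that as the stop.
- **Pad:** I pressed it until it bottomed, at z = 43.0 mm and about 11 N. That matches 48 mm free less 5 mm of travel. I held it there for about 1.8 s and then lifted straight off.
- **Last checks:** The tool force read about 0 and the arm was clear. The green lip had not moved between the pictures before and after pressing (0.06 px, under 0.3 mm). In the last pictures the tape, stamp, tin, mug and grey-lipped tray looked undisturbed. The sanitizer and pen cup were outside those crops, and the arm never went near them.
- **Sideways force:** While pressing, the finger pushed the tray inward with about 2–3 N, close to its sliding friction. The lip check showed no movement from it.

No checks failed or disagreed.

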